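# Slide a loaded hardware tote up over the step onto its storage dock

### The job

Put the grey hardware tote away: take it by its bar handle, raise only the handle end over the step at the dock's open edge, with the tail still resting on the bench as that end goes over, and slide it along the deck between the guide strips instead of carrying it across. Press it home against the buffer of the dark stop with a steady push of about 10 N beyond what sliding it takes (never over 25 N on the buffer) for half a second, then let go and leave it flat on the deck, touching the buffer's pad. Do not ram the step, keep the tote nearly level so that its jar stays standing, and leave the other things on the bench alone.

Things in the scene. Friction and masses are not known exactly. Their poses are not given: they have to be found in the camera images.
- tote: Loose open grey plastic tote, 190 mm long (its x) x 120 mm wide (its y), walls 50 mm high and 5 mm thick, 0.4 to 0.7 kg empty plus about 0.23 kg of contents. Origin at the centre of its underside, +x towards the handle end (the leading end), z up. Sliding it flat takes 4 to 9 N, less with the handle end held light. It starts in front of the dock's open edge, handle end nearest the dock, turned up to 0.2 rad.
- tote_handle (a point): Middle of the tote's handle: a round steel bar 12 mm thick lying across the tote (along its y), about 76 mm long between two 12 mm uprights over the leading end wall; centre 88 mm ahead of the tote's origin and 78 mm above its underside, with 22 mm free between the bar and the wall's rim. Axes as the tote's. Pinch it from above, closing along the tote's x.
- tote_nose (a point): Lower edge of the tote's leading end, middle: 95 mm ahead of the tote's origin, on the underside plane. Axes as the tote's.
- tote_tail (a point): Lower edge of the tote's trailing end, middle: 95 mm behind the tote's origin, on the underside plane. Axes as the tote's.
- dock: Fixed dock: a grey deck 310 mm long x 180 mm wide whose top stands 12 mm above the bench. Origin at bench height at the middle of its open (step) edge; +x is the way in along the deck, y across, z up. Two aluminium guide strips, 16 mm high above the deck, run along it from 80 mm to 310 mm past the edge with a 132 mm free channel between them (y -66 to +66 mm), with flared ends from 49 mm past the edge.
- stop: Fixed dark steel bar across the deck between the guides, 126 mm wide, 40 mm high, 16 mm thick, carrying a buffer on the tote's side. Origin at the middle of the bar's near face, at the deck's top; +x is the way in, as the dock's. The bar's near face stands 245 to 275 mm past the dock's open edge.
- buffer_min (a point): Fixed point on the stop, 18 mm before the bar's face, 22 mm above the deck: where the middle of the buffer pad's face stands at its shortest setting. Really the free pad (black rubber, 90 wide x 38 mm high, on a plate with rods) stands 0 to 24 mm nearer the tote, set tight by hand, not measured: feel for it. It gives way 4 mm on a weak spring (to 1.3 N), then is rigid. Axes as the stop's.
- jar: Loose closed glass jar, 40 mm in diameter, 85 mm tall, standing in the rear half of the tote. Origin at the centre of its underside, z up.
- spray_can: Bystander: spray can, 52 mm in diameter, 150 mm tall, standing on the bench beside the dock, on the side away from the robot. Origin under its centre.
- tape_measure: Bystander: black tape measure, 65 x 35 x 62 mm, on the bench beside the tote, away from the robot. Origin under its centre.
- paint_tin: Bystander: paint tin, 100 mm in diameter, 110 mm tall, on the left of the bench. Origin under its centre.
- screwdriver: Bystander: screwdriver lying on the right of the bench.
- wrench: Bystander: wrench lying on the left of the bench.
- glue_bottle: Bystander: white glue bottle, 56 mm in diameter, 140 mm tall, on the right of the bench. Origin under its centre.
- mug: Bystander: white mug, 80 mm in diameter, 90 mm tall, on the left of the bench. Origin under its centre.
There are look-alikes about, which are no part of the job. There is more than one size of the tote; the one meant has the size given above.

How it is judged:
By the outcome, as a careful person would: the job done as asked, in the order asked, and still so for the second after the job is handed in, with the robot touching nothing.
It also fails if it takes over 53 s, if anything falls off the work surface, if the arm or the gripper's body presses on something with over 40 N, if the wrist force passes 120 N, or if a joint passes its speed limit or range.

### The arm

A 6-joint arm with a two-finger parallel gripper is mounted at the origin on the work surface. World frame = base frame: x ahead of the robot, y to its left, z up, the work surface at z = 0. Lengths are in m, angles in rad, forces in N, time in s.
With the tool pointing down it reaches from about 0.35 to 0.8 m from the base axis. Payload 7.3 kg.
Tool frame: the origin (TCP) lies at the very end of the fingers, on their centre line; the grasp point (between the pads) lies 19 mm behind it (arm.grip_depth is the distance from the TCP to the grasp point, in m); z points along the fingers, y is the direction in which the jaws open and shut (so a half turn about z gives the same grasp; the last joint's range is limited). The gripper opens to 85 mm and grips with 20 to 120 N. Pads are 22 mm wide; open, the fingers measure 114 mm over their backs; the gripper's body (76 mm by 85 mm) begins 54 mm behind the grasp point. The pads swing forward as they close: fully open they stand 13 mm farther back than shut.
Start: joints at [1.202, 0.342, 1.524, -0, 1.275, -0.146], TCP at [0.116, 0.512, 0.231] pointing down, gripper open.
Joint ranges: [-2.53, 2.53], [-0.77, 2.02], [0.04, 2.7], [-1, 4.14], [0.28, 2.66], [-3.11, 3.11]. Speed limits (rad/s): [2.57, 2.57, 3.14, 3.14, 3.14, 3.14].

### API

Orientations are given as a rotation vector (axis times angle).
In Python, from cell import monitor, camera, arm gives the robot as it stands.
- The arm moves only by the tool apply_moves, never from a script. Its argument "increments" is one flat list of numbers, 7 for each row, row after row: the shift along the tool's x, y, z in mm, then the turn, a rotation vector about the tool's x, y, z in degrees, then the finger opening in mm, from 0 to 85.4. In form: [dx, dy, dz, ax, ay, az, gripper, dx, dy, dz, ax, ay, az, gripper, ...]. A call has 1 to 12 rows; each row shifts and turns the commanded pose from where the row before left it, along the tool's axes as they then stand; what a row does not reach is not made up. A row lasts 1/10 s, in which the tool goes at most 50 mm and 8.59 degrees, less where a joint would pass 70% of its speed; a pose out of reach is approached as far as the arm can. A call is refused whole if a number of a shift passes 50 or a number of a turn 8.59, either way. A call with a gripper value outside its range is refused whole. The fingers move at their own pace and stop on an object; "force" is the grip in N (left out, the last holds). Time passes only in rows, so rows that do not move let the fingers close. It gives the time, the measured TCP pose, the force and the opening at its end, in the units of the state.
- monitor.read_state(): the state, without advancing time (a new reading comes with each control period).
- camera(name): name is "scene" or "top"; returns a dict with "image" (480x640x3 uint8, blue, green, red), "z_map" (480x640 float32, m along the optical axis (not along the pixel's ray), 0 where there is no reading), "intrinsics" (3x3 intrinsics, pixels), "cam_to_world" (4x4, takes a point from camera to world coordinates). Camera axes: x right, y up, looking along -z (the intrinsics and any distortion apply to the point x, -y, -z); pixel columns grow to the right and rows downward; lengths in m; the calibration is good to about 2 mm. A picture is of the moment at which its call begins.
- arm.finish_job(): hands the job in, once; it reports no verdict.
The state is a dict: "clock": time; "qpos": joint angles; "qd": joint speeds; "joint_torque": joint torques, N m; "position": TCP position; "tcp_rot": TCP orientation; "ft_force": force on the tool from outside, world axes, zero at the start; "ft_torque": the same for the moment, N m; "finger_gap": finger opening in m.
Only numpy, scipy, OpenCV 4.12 (cv2) and the standard library are available. Lean on these libraries where they do the work, as an engineer would, in place of code of your own. Each camera call takes 0.05 s, during which the arm holds its last target.

## Working session

There is one attempt and no reset: what is moved stays moved. The work goes in short steps, Python scripts to look and compute and a tool call to move; the robot and the scene stay as the last step left them, time stands still between calls to the robot, and variables do not carry over. Pictures are saved under pics/ and viewed, and the job is handed in when it is done.

Besides the shell and the picture viewer there is one more tool, called after "Emit:" in YAML: its name, and indented under it one key for each argument. apply_moves: Moves the arm, as the interface text tells. Its arguments: {"type":"object","properties":{"increments":{"type":"array"},"force":{"type":"number"}},"required":["increments"]}

```bash
ls; mkdir -p pics
python3 - <<'E'
from cell import monitor,camera,arm
import cv2,numpy as np
print(monitor.read_state())
for n in("scene","top"):
    c=camera(n);cv2.imwrite(f"pics/{n}0.png",c["image"]);np.savez(f"{n}0.npz",**{k:c[k] for k in("image","z_map","intrinsics","cam_to_world")})
    print(c.keys(),c["intrinsics"],c["cam_to_world"])
E
```

```text
pics
{'clock': 0.0, 'qpos': array([ 1.20201354e+00,  3.42746347e-01,  1.52503257e+00, -1.63715523e-05,
        1.27540992e+00, -1.45994199e-01]), 'qd': array([ 0.00029428, -0.00170544,  0.0008511 , -0.00037673,  0.00140708,
       -0.00037971]), 'joint_torque': array([ 1.28765121e-03, -4.33690810e+01, -2.46014768e+01, -2.26956809e-04,
        8.01304530e-03,  1.83484127e-05]), 'position': array([0.11582895, 0.51164092, 0.23060828]), 'tcp_rot': array([-3.49181152e-01, -3.12173243e+00,  2.43063729e-03]), 'ft_force': array([-0.19328902, -0.10671107,  0.23767079]), 'ft_torque': array([ 0.01881776, -0.04006964, -0.07400351]), 'finger_gap': 0.08532597644395234}
dict_keys(['image', 'z_map', 'intrinsics', 'cam_to_world']) [[507.84761894   0.         312.9532317 ]
 [  0.         507.84761894 237.0845566 ]
 [  0.           0.           1.        ]] [[-0.52133935 -0.57035922  0.63474061  1.36908567]
 [ 0.85326623 -0.35880512  0.37841198  0.49043744]
 [ 0.01191742  0.73888378  0.67372749  0.94213295]
 [ 0.          0.          0.          1.        ]]
dict_keys(['image', 'z_map', 'intrinsics', 'cam_to_world']) [[585.77613875   0.         318.10739239]
 [  0.         585.77613875 253.5775205 ]
 [  0.           0.           1.        ]] [[ 0.01211861  0.99026004 -0.13870184  0.37099612]
 [-0.99992381  0.01167577 -0.00400598 -0.00939186]
 [-0.00234751  0.13873982  0.99032608  1.42347061]
 [ 0.          0.          0.          1.        ]]
```

View pics/scene0.png

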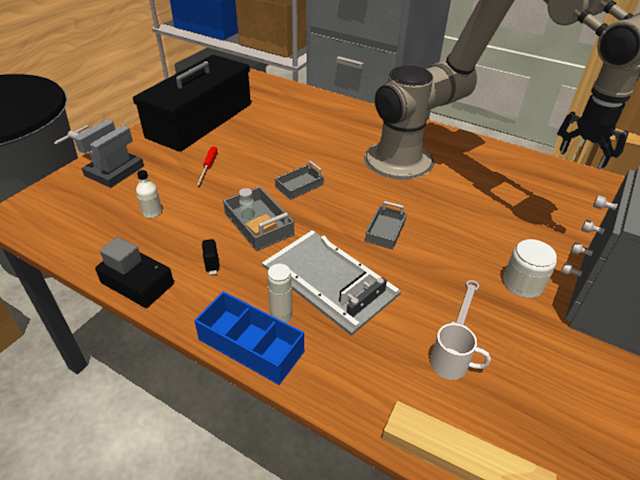

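View pics/top0.png

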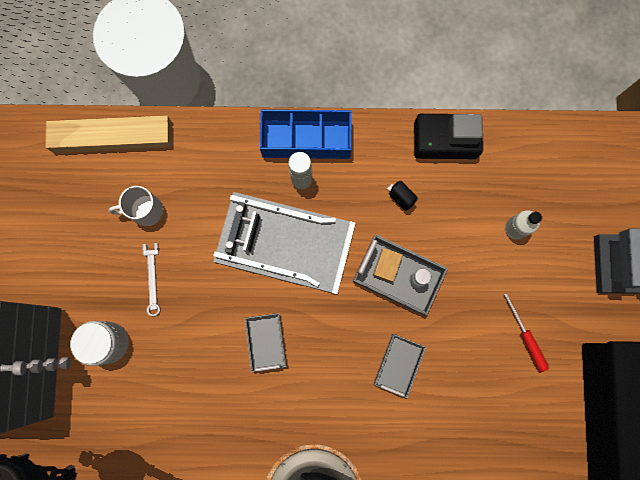

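The scene picture shows the full-size tote at about (258,215), holding the jar and a box, with the dock at (335,280). In the top view the tote is at (400,275) and the dock at (285,242). The two small totes are look-alikes. I'll zoom in on both views.

Run:
```python
import cv2,numpy as np
d=np.load("top0.npz");im=d["image"][180:330,205:455]
cv2.imwrite("pics/topz.png",cv2.resize(im,None,fx=3.2,fy=3.2,interpolation=cv2.INTER_CUBIC))
d=np.load("scene0.npz");im=d["image"][175:335,215:405]
cv2.imwrite("pics/scz.png",cv2.resize(im,None,fx=3.7,fy=3.7,interpolation=cv2.INTER_CUBIC))
```

```text
(no output)
```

View pics/topz.png

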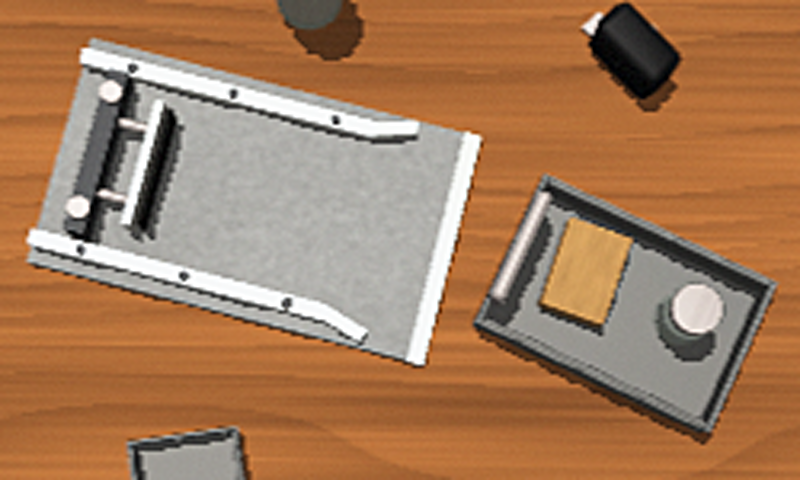

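View pics/scz.png

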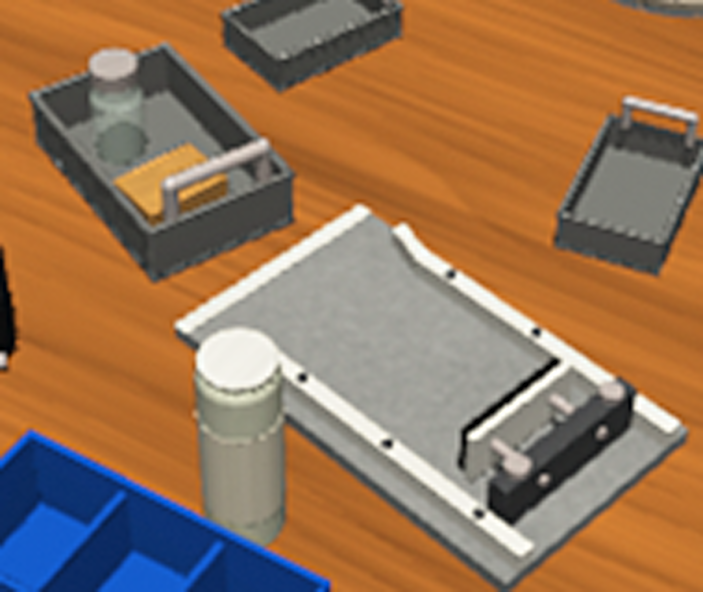

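The top zoom shows the tote rim corners at about (547,178), (775,285), (710,437) and (475,328), and the dock's step edge from (482,134) to (425,366). The handle lies at the tote's dock-side end. Next I'll measure these from depth.

```bash
cat > h.py <<'E'
import cv2,numpy as np
def cloud(c):
    z=c["z_map"];K=c["intrinsics"];T=c["cam_to_world"]
    v,u=np.mgrid[0:480,0:640]
    P=np.stack([(u-K[0,2])/K[0,0]*z,-(v-K[1,2])/K[1,1]*z,-z],-1)
    W=P@T[:3,:3].T+T[:3,3]; W[z==0]=np.nan
    return W
def ray(c,u,v,h):
    K=c["intrinsics"];T=c["cam_to_world"]
    d=T[:3,:3]@np.array([(u-K[0,2])/K[0,0],-(v-K[1,2])/K[1,1],-1]);o=T[:3,3]
    return o+d*(h-o[2])/d[2]
def proj(c,P):
    K=c["intrinsics"];T=c["cam_to_world"]
    p=(np.asarray(P)-T[:3,3])@T[:3,:3]
    return np.array([K[0,2]+K[0,0]*p[0]/-p[2],K[1,2]-K[1,1]*p[1]/-p[2]])
E
python3 - <<'E'
import cv2,numpy as np
from h import *
c=np.load("top0.npz");W=cloud(c)
def z(x,y):return 205+(x+.5)/3.2-.5,180+(y+.5)/3.2-.5
bench=W[300:330,300:360,2];print("bench",np.nanmedian(bench))
print("tote")
R=[ray(c,*z(*p),.05) for p in((547,178),(775,285),(710,437),(475,328))]
for r in R:print(r.round(4))
for a,b in((0,1),(1,2),(2,3),(3,0)):print(np.linalg.norm(R[a]-R[b]))
print("dock")
D=[ray(c,*z(*p),.012) for p in((482,134),(425,366),(28,262),(92,40))]
for r in D:print(r.round(4))
for a,b in((0,1),(1,2),(2,3),(3,0)):print(np.linalg.norm(D[a]-D[b]))
m=np.zeros((480,640),bool);m[225:325,350:450]=1
m1=m&(W[...,2]>.04)&(W[...,2]<.056)
print(cv2.minAreaRect((W[m1][:,:2]*1000).astype(np.float32)),np.median(W[m1][:,2]))
m2=m&(W[...,2]>.062)&(W[...,2]<.1);
n,l,s,ce=cv2.connectedComponentsWithStats(m2.astype(np.uint8))
for i in range(1,n):
    if s[i,4]>8: q=W[l==i];print("hi",ce[i],s[i,4],np.median(q,0),q[:,2].max(),cv2.minAreaRect((q[:,:2]*1000).astype(np.float32)))
m=np.zeros((480,640),bool);m[185:300,205:358]=1
m3=m&(W[...,2]>.007)&(W[...,2]<.03)
n,l,s,ce=cv2.connectedComponentsWithStats(m3.astype(np.uint8));i=1+np.argmax(s[1:,4])
print("dock",cv2.minAreaRect((W[l==i][:,:2]*1000).astype(np.float32)),np.median(W[l==i],0))
m4=m&(W[...,2]>.04)&(W[...,2]<.07)&(np.arange(640)<280)
n,l,s,ce=cv2.connectedComponentsWithStats(m4.astype(np.uint8))
for i in range(1,n):
    if s[i,4]>8: q=W[l==i];print("stop",ce[i],s[i,4],np.median(q,0),cv2.minAreaRect((q[:,:2]*1000).astype(np.float32)))
E
```

```text
bench 0.0003077786841996222
tote
[ 0.6089 -0.14    0.05  ]
[ 0.5309 -0.3078  0.05  ]
[ 0.4189 -0.2584  0.05  ]
[ 0.4965 -0.0869  0.05  ]
0.1850665050468858
0.1224247350362327
0.18824643735593471
0.12429812207777571
dock
[ 0.6491 -0.0938  0.012 ]
[ 0.4708 -0.0515  0.012 ]
[0.5462 0.2504 0.012 ]
[0.7194 0.2074 0.012 ]
0.18322554762429755
0.3112252297265808
0.17850680507962732
0.309341877243703
((517.9202270507812, -199.58224487304688), (190.46920776367188, 124.22893524169922), 65.22773742675781) 0.04919074292881764
hi [367.66839378 256.69948187] 193 [ 0.5520817  -0.11909932  0.08331439] 0.0904998114236728 ((553.4591064453125, -118.86947631835938), (11.944633483886719, 84.65963745117188), 65.08738708496094)
hi [421.71304348 276.70869565] 230 [ 0.50688202 -0.24181864  0.08964408] 0.09695343358915842 ((508.1741638183594, -243.38719177246094), (35.93538284301758, 35.26611328125), 41.798255920410156)
dock ((596.1220703125, 78.83148193359375), (317.38031005859375, 185.63941955566406), 77.05309295654297) [0.58863073 0.06037875 0.01311809]
stop [235.21707317 227.11707317] 410 [0.62449469 0.19393299 0.05265408] ((624.7883911132812, 192.29811096191406), (22.19662857055664, 126.31914520263672), 75.76045989990234)
stop [250.66269841 231.36507937] 252 [0.6129394  0.15643098 0.0526553 ] ((618.1060180664062, 163.72621154785156), (31.945096969604492, 96.3642807006836), 75.93219757080078)
```

```bash
cat >> h.py <<'E'
from scipy.spatial.transform import Rotation as R
def toolR(yaw,pitch=0):
    # tool y horizontally along yaw (deg), tool z down; pitch>0 raises the y-axis (nose up)
    y=np.array([np.cos(np.radians(yaw)),np.sin(np.radians(yaw)),0]);zz=np.array([0,0,-1.]);x=np.cross(y,zz)
    Rm=np.stack([x,y,zz],1)
    ax=np.cross(y,[0,0,1.]) # rotating y towards up
    return R.from_rotvec(np.radians(pitch)*ax)*R.from_matrix(Rm)
def incr(p0,R0,p1,R1):
    return R0.inv().apply(np.asarray(p1)-p0)*1000, np.degrees((R0.inv()*R1).as_rotvec())
E
python3 - <<'E'
from h import *
from cell import monitor
s=monitor.read_state();R0=R.from_rotvec(s["tcp_rot"]);print(R0.as_matrix().round(3))
for yaw in(65.2,245.2):
    print(yaw,incr(s["position"],R0,[.553,-.119,.11],toolR(yaw)),)
c=np.load("scene0.npz")
def z(x,y):return 215+(x+.5)/3.7-.5,175+(y+.5)/3.7-.5
for p in((170,185),(265,145),(217,165)):print(ray(c,*z(*p),.082))
E
```

```text
[[-0.975  0.221 -0.   ]
 [ 0.221  0.975 -0.001]
 [ 0.    -0.001 -1.   ]]
65.2 (array([-565.72555641, -518.36702911,  121.2696101 ]), array([-7.52454846e-02, -4.22347965e-03,  1.20341723e+01]))
245.2 (array([-565.72555641, -518.36702911,  121.2696101 ]), array([ 6.21354407e-03, -1.10700459e-01, -1.67965792e+02]))
[ 0.5899901  -0.13183632  0.082     ]
[ 0.51842493 -0.10002879  0.082     ]
[ 0.55484589 -0.11643085  0.082     ]
```

Emit:
apply_moves:
  increments: [-28,-26,0,0,0,0,60,-28,-26,0,0,0,0,60,-28,-26,0,0,0,0,60,-28,-26,0,0,0,0,60,-28,-26,0,0,0,0,60,-28,-26,0,0,0,0,60,-28,-26,0,0,0,0,60,-28,-26,0,0,0,0,60,-28,-26,0,0,0,0,60,-28,-26,0,0,0,0,60,-28,-26,0,0,0,0,60,-28,-26,0,0,0,0,60]

```text
clock: 1.3
position: [0.3752, 0.132, 0.2312]
tcp_rot: [-0.349, -3.122, -0.0]
ft_force: [0.0, 0.3, -0.7]
finger_gap: 0.0598
```

Emit:
apply_moves:
  increments: [-28,-26,0,0,0,0,60,-28,-26,0,0,0,0,60,-28,-26,0,0,0,0,60,-28,-26,0,0,0,0,60,-28,-26,0,0,0,0,60,-28,-26,0,0,0,0,60,-28,-26,0,0,0,0,60,-20,-18,0,0,0,4,60,0,0,15,0,0,4,60,0,0,15,0,0,4,60,0,0,15,0,0,0,60,0,0,0,0,0,0,60]

```text
clock: 2.5
position: [0.5398, -0.1089, 0.1839]
tcp_rot: [-0.673, -3.063, -0.001]
ft_force: [-1.0, -0.4, 0.1]
finger_gap: 0.0603
```

Run:
```python
from h import *
from cell import monitor,camera
s=monitor.read_state();R0=R.from_rotvec(s["tcp_rot"]);print(s["clock"],s["position"],s["qpos"],s["finger_gap"],s["ft_force"])
print(incr(s["position"],R0,[.5535,-.118,.059],toolR(65.2)))
```

```text
2.5 [ 0.53981275 -0.10890836  0.18389827] [-3.38327852e-01  4.32774491e-01  1.52116491e+00  1.19793458e-04
  1.19285279e+00 -1.47678820e+00] 0.06026944241225619 [-1.01490892 -0.36206948  0.05120936]
(array([-16.88494979,  -2.47239997, 124.81330435]), array([-0.02169547, -0.29718866,  0.02642395]))
```

Emit:
apply_moves:
  increments: [-8,-1,20,0,0,0,60,-9,-1,20,0,0,0,60,0,0,25,0,0,0,60,0,0,10,0,0,0,60,0,0,0,0,0,0,60]

```text
clock: 3.0
position: [0.5551, -0.1179, 0.1104]
tcp_rot: [-0.673, -3.066, -0.001]
ft_force: [-0.3, 0.2, 0.6]
finger_gap: 0.0601
```

Run:
```python
from h import *
from cell import monitor,camera
s=monitor.read_state();R0=R.from_rotvec(s["tcp_rot"]);print(s["clock"],s["position"],s["ft_force"])
print(incr(s["position"],R0,[.5535,-.118,.059],toolR(65.2)))
c=camera("scene");i=c["image"][140:290,190:340]
cv2.imwrite("pics/a.png",cv2.resize(i,None,fx=4,fy=4,interpolation=cv2.INTER_CUBIC))
```

```text
3.0 [ 0.55508517 -0.11785887  0.1103833 ] [-0.26307151  0.19207305  0.5837801 ]
(array([ 1.23474417, -0.78436569, 51.38712705]), array([-0.00846045, -0.16243661,  0.04663544]))
```

View pics/a.png

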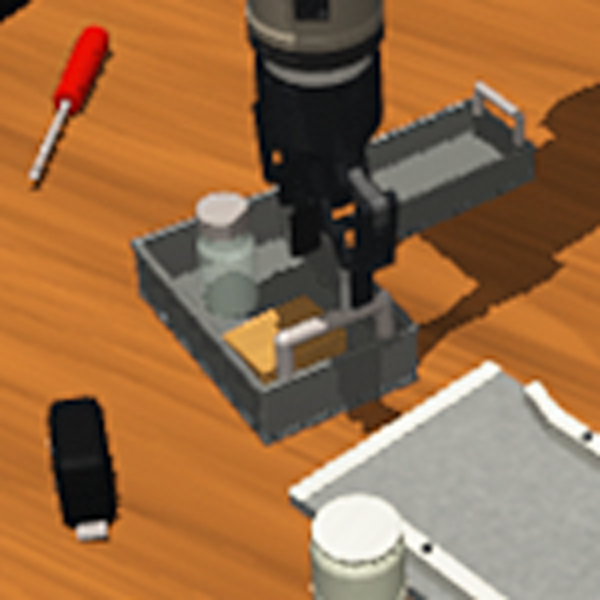

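The picture shows the fingers above the bar, which runs from about (285,340) to (385,300), with the tips straddling it. I'll descend and close.

Emit:
apply_moves:
  increments: [1,-1,15,0,0,0,60,0,0,15,0,0,0,60,0,0,12,0,0,0,60,0,0,8,0,0,0,60,0,0,0,0,0,0,60,0,0,0,0,0,0,30,0,0,0,0,0,0,18,0,0,0,0,0,0,14,0,0,0,0,0,0,12,0,0,0,0,0,0,5]
  force: 60

```text
clock: 4.05
position: [0.5546, -0.1193, 0.062]
tcp_rot: [0.673, 3.068, -0.001]
ft_force: [-2.6, -2.7, 5.2]
finger_gap: 0.0099
```

Emit:
apply_moves:
  increments: [0,0,0,0,0,0,2,0,0,0,0,0,0,2,0,0,0,0,0,0,2]
  force: 60

```text
clock: 4.35
position: [0.5546, -0.1193, 0.062]
tcp_rot: [0.673, 3.068, -0.001]
ft_force: [-3.1, -2.8, 5.3]
finger_gap: 0.0096
```

Run:
```python
from h import *
from cell import monitor,camera
s=monitor.read_state();R0=R.from_rotvec(s["tcp_rot"]);print(s["clock"],s["position"],s["ft_force"],s["ft_torque"],s["finger_gap"])
for n in("scene","top"):
    c=camera(n);i=c["image"][140:290,190:340] if n=="scene" else c["image"][200:350,300:450]
    cv2.imwrite(f"pics/b{n}.png",cv2.resize(i,None,fx=4,fy=4,interpolation=cv2.INTER_CUBIC))
```

```text
4.35 [ 0.55460802 -0.11928079  0.06197517] [-3.09707064 -2.75730238  5.26965031] [-0.5863279   0.41190308  0.06508357] 0.00964857851784745
```

View pics/bscene.png

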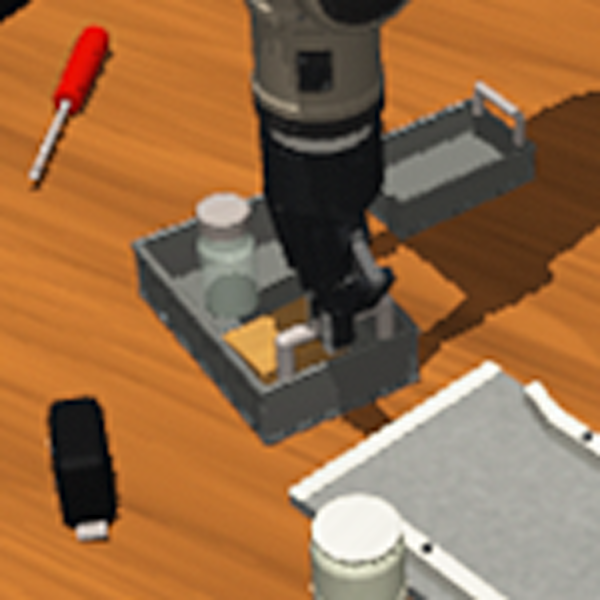

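The bar is pinched, with the front finger at about (345,320) against it and the tote unmoved. Next I'll plan the lift about the tail, the turn to the dock's heading, and the advance over the step.

```bash
cat >> h.py <<'E'
D0=np.array([.560,-.0725,0]);DY=76.6
def dockp(a,l,z=0):
    c,s=np.cos(np.radians(DY)),np.sin(np.radians(DY));return D0+[a*c-l*s,a*s+l*c,z]
def todock(p):
    c,s=np.cos(np.radians(DY)),np.sin(np.radians(DY));d=np.asarray(p)-D0;return np.array([d[0]*c+d[1]*s,-d[0]*s+d[1]*c,d[2]])
TC=np.array([.088,-.0015,.062]) # TCP in tote frame
TC[1]=-.0015
def toteR(yaw,p): 
    return R.from_euler("z",yaw,degrees=True)*R.from_euler("y",-p,degrees=True)
TR=toteR(0,0).inv()*toolR(0,0)
def pose(point,off,yaw,pitch):
    Rt=toteR(yaw,pitch);o=np.asarray(point)-Rt.apply(off)
    return o+Rt.apply(TC),Rt*TR
NOSE=np.array([.095,0,0]);TAIL=-NOSE
def show(p0,R0,seq):
    for (p,Rm) in seq:
        a,b=incr(p0,R0,p,Rm);print(a.round(1),b.round(2));p0,R0=p,Rm
E
python3 - <<'E'
from h import *
from cell import monitor
s=monitor.read_state();p0=s["position"];R0=R.from_rotvec(s["tcp_rot"])
yaw0=65.2;Rt=toteR(yaw0,0);o=p0-Rt.apply(TC);tail=o+Rt.apply(TAIL);nose=o+Rt.apply(NOSE)
tail[2]=nose[2]=0
print("tail",todock(tail),"nose",todock(nose))
print(incr(p0,R0,p0,toolR(65.2))[1])
A=[pose(tail,TAIL,yaw0,x) for x in (1.5,3,4.5,5.8)]
print("A");show(p0,R0,A)
h=.190*np.sin(np.radians(5.8))
n0=todock(nose);na=-.045
B=[pose(dockp(na,n0[1]*(1-k),h),NOSE,yaw0+(DY-yaw0)*k,5.8) for k in np.linspace(0,1,9)]
print("B");show(*A[-1],B)
C=[pose(dockp(a,0,h),NOSE,DY,5.8) for a in (-.02,0,.02,.04)]
print("C");show(*B[-1],C)
E
```

```text
tail [-0.2258732   0.03203933  0.        ] nose [-0.03962168 -0.00551557  0.        ]
[-0.03093856  0.05906279  0.03402862]
A
[-0.  -1.7 -4.8] [-1.53  0.06  0.03]
[ 0.  -1.7 -4.8] [-1.5  0.   0. ]
[-0.  -1.7 -4.8] [-1.5 -0.   0. ]
[-0.  -1.5 -4.1] [-1.3 -0.  -0. ]
B
[-1.1 -4.3 -0.4] [0. 0. 0.]
[ 0.3 -0.1 -0. ] [ 0.    0.14 -1.42]
[ 0.4 -0.1 -0. ] [-0.    0.14 -1.42]
[ 0.4 -0.1 -0. ] [ 0.    0.14 -1.42]
[ 0.4 -0.  -0. ] [ 0.    0.14 -1.42]
[ 0.4 -0.  -0. ] [-0.    0.14 -1.42]
[ 0.4 -0.  -0. ] [ 0.    0.14 -1.42]
[0.4 0.  0. ] [ 0.    0.14 -1.42]
[0.4 0.  0. ] [ 0.    0.14 -1.42]
C
[ 0.  24.9  2.5] [0. 0. 0.]
[ 0.  19.9  2. ] [0. 0. 0.]
[ 0.  19.9  2. ] [0. 0. 0.]
[-0.  19.9  2. ] [0. 0. 0.]
```

Emit:
apply_moves:
  increments: [0,-0.8,-2.4,-0.75,0,0,2,0,-0.8,-2.4,-0.75,0,0,2,0,-0.8,-2.4,-0.75,0,0,2,0,-0.8,-2.4,-0.75,0,0,2,0,-0.8,-2.4,-0.75,0,0,2,0,-0.8,-2.4,-0.75,0,0,2,0,-0.8,-2.4,-0.75,0,0,2,0,-0.8,-1.7,-0.55,0,0,2,0,0,0,0,0,0,2,0,0,0,0,0,0,2]
  force: 60

```text
clock: 5.45
position: [0.5515, -0.1253, 0.0796]
tcp_rot: [0.668, 3.043, 0.154]
ft_force: [0.6, 0.0, -4.5]
finger_gap: 0.0099
```

Run:
```python
from h import *
from cell import monitor,camera
s=monitor.read_state();R0=R.from_rotvec(s["tcp_rot"]);print(s["clock"],s["position"],s["ft_force"],s["ft_torque"],s["finger_gap"])
print(incr(s["position"],R0,s["position"],toolR(65.2,5.8))[1])
c=camera("scene");i=c["image"][140:290,190:340]
cv2.imwrite(f"pics/c.png",cv2.resize(i,None,fx=4,fy=4,interpolation=cv2.INTER_CUBIC))
```

```text
5.45 [ 0.55151641 -0.12527522  0.07956244] [ 0.58580345  0.02535977 -4.47530725] [-0.13979168  0.11051374 -0.04028762] 0.009911714657250948
[0.00053267 0.00994255 0.03005737]
```

View pics/c.png

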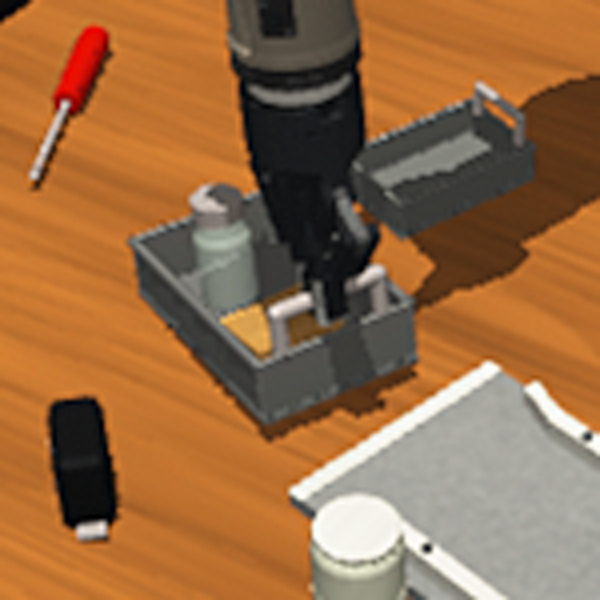

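The nose is up, with its shadow showing under the lower edge at about (340,400). The tail rests on the bench and the jar is standing. Now I'll turn it to the dock's heading.

Emit:
apply_moves:
  increments: [0,-2,0,0,0,0,2,0,-2,0,0,0,0,2,0.2,0,0,0,0.1,-1.1,2,0.2,0,0,0,0.1,-1.2,2,0.2,0,0,0,0.1,-1.2,2,0.2,0,0,0,0.1,-1.2,2,0.2,0,0,0,0.1,-1.2,2,0.2,0,0,0,0.1,-1.2,2,0.2,0,0,0,0.1,-1.2,2,0.2,0,0,0,0.1,-1.2,2,0.2,0,0,0,0.1,-1.2,2,0.2,0,0,0,0.1,-0.7,2]
  force: 60

```text
clock: 6.7
position: [0.5479, -0.1282, 0.0791]
tcp_rot: [0.36, 3.102, 0.156]
ft_force: [-1.7, -0.2, -5.0]
finger_gap: 0.0098
```

```bash
cat > m.py <<'E'
from h import *
from cell import monitor,camera
def rep():
    s=monitor.read_state();R0=R.from_rotvec(s["tcp_rot"]);y=R0.as_matrix()[:,1]
    f=s["ft_force"];c,sn=np.cos(np.radians(DY)),np.sin(np.radians(DY))
    print("t",s["clock"],"tool yaw",np.degrees(np.arctan2(y[1],y[0])),"pitch",np.degrees(np.arcsin(y[2])),"dock TCP",todock(s["position"]).round(4),"F along/lat/z",np.round([f@[c,sn,0],f@[-sn,c,0],f[2]],2),"gap",s["finger_gap"])
    return s,R0
def pic(n,name,box,k):
    c=camera(n);x,y,w,h=box
    cv2.imwrite("pics/"+name,cv2.resize(c["image"][y:y+h,x:x+w],None,fx=k,fy=k,interpolation=cv2.INTER_CUBIC));return c
E
python3 - <<'E'
from m import *
s,R0=rep()
c=pic("top","d.png",(205,180,250,150),3.2);np.savez("top1.npz",**{k:c[k] for k in("image","z_map","intrinsics","cam_to_world")})
W=cloud(c)
m=np.zeros((480,640),bool);m[215:325,340:450]=1
m1=m&(W[...,2]>.035)&(W[...,2]<.075)
n,l,st,ce=cv2.connectedComponentsWithStats(m1.astype(np.uint8));i=1+np.argmax(st[1:,4])
print(st[i],cv2.minAreaRect((W[l==i][:,:2]*1000).astype(np.float32)))
E
```

```text
t 6.7 tool yaw 76.77611968053732 pitch 5.782512250977595 dock TCP [-0.057  -0.0012  0.0791] F along/lat/z [-0.57  1.64 -4.95] gap 0.009798574507836033
[427 254  23  53 223] ((504.23553466796875, -292.79327392578125), (29.66901206970215, 123.09638214111328), 70.121337890625)
```

View pics/d.png

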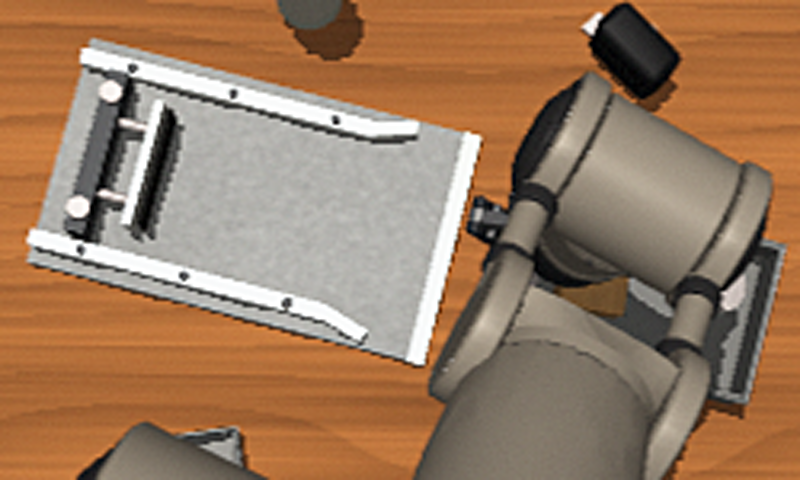

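The top view shows the tote's tail wall from (787,243) to (742,405). I'll check its yaw by casting rays to z = 0.05.

Run:
```python
from m import *
c=np.load("top1.npz")
def z(x,y):return 205+(x+.5)/3.2-.5,180+(y+.5)/3.2-.5
a=ray(c,*z(787,243),.05);b=ray(c,*z(742,405),.05)
d=a-b;print(np.linalg.norm(d),"yaw",np.degrees(np.arctan2(d[1],d[0]))+90,"tail rim mid dock",todock((a+b)/2))
c2=pic("scene","e.png",(180,140,170,130),4.5)
```

```text
0.12488134803643268 yaw 73.65563700553193 tail rim mid dock [-0.23434105  0.00346421  0.05      ]
```

View pics/e.png

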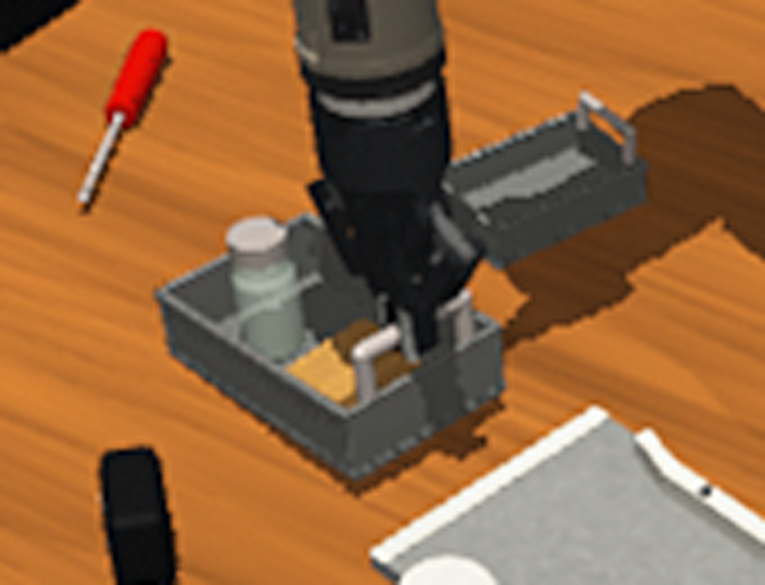

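The tote is aligned to within about 1–2°. I'll advance the raised nose over the edge, stopping before the flared guides.

Emit:
apply_moves:
  increments: [0,3,-0.7,0,0.1,-0.7,2,0,5,0,0,0.1,-0.5,2,0,6,0.6,0,0,0,2,0,6,0.6,0,0,0,2,0,6,0.6,0,0,0,2,0,6,0.6,0,0,0,2,0,6,0.6,0,0,0,2,0,6,0.6,0,0,0,2,0,6,0.6,0,0,0,2,0,6,0.6,0,0,0,2,0,6,0.6,0,0,0,2,0,6,0.6,0,0,0,2]
  force: 60

```text
clock: 8.0
position: [0.5624, -0.061, 0.0806]
tcp_rot: [0.33, 3.108, 0.157]
ft_force: [-0.8, -1.9, -4.9]
finger_gap: 0.0098
```

Run:
```python
from m import *
rep()
c=pic("scene","f.png",(200,160,200,150),4);np.savez("sc2.npz",**{k:c[k] for k in("image","z_map","intrinsics","cam_to_world")})
c=pic("top","g.png",(205,180,250,150),3.2)
```

```text
t 8.0 tool yaw 77.8962320252982 pitch 5.786262584916768 dock TCP [0.0117 0.0004 0.0806] F along/lat/z [-2.    0.35 -4.86] gap 0.00978783619806751
```

View pics/f.png

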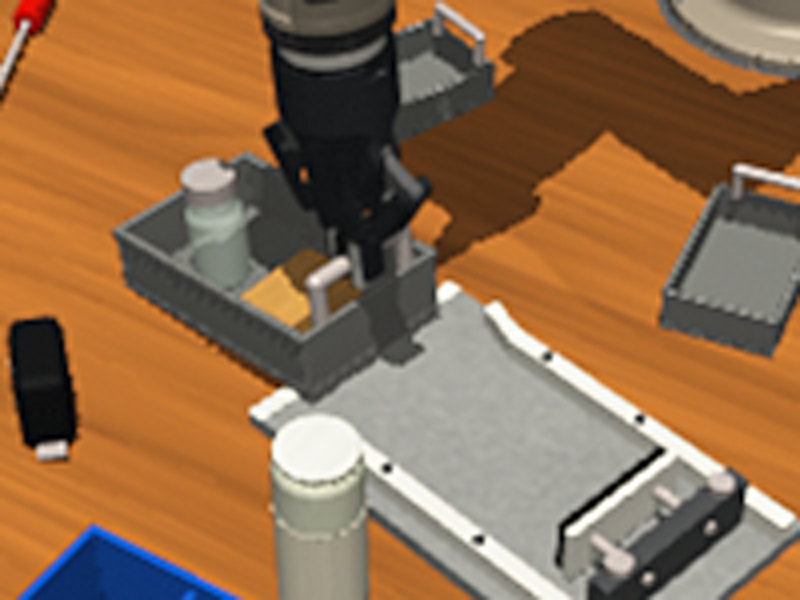

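View pics/g.png

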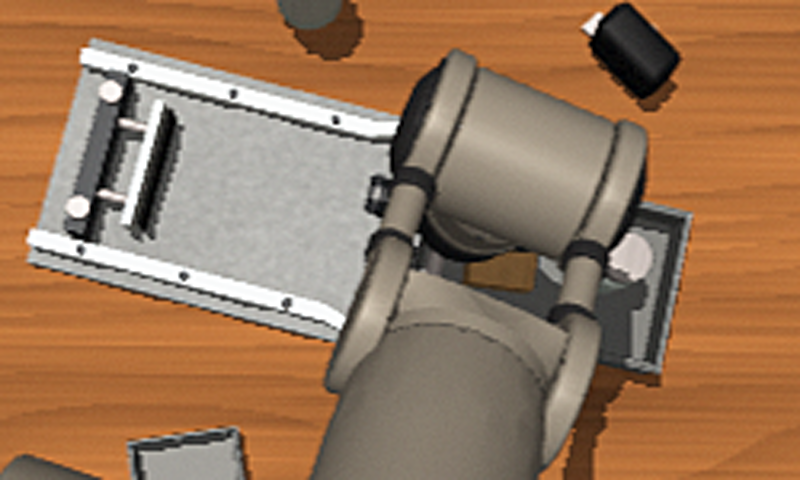

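The nose is now over the white edge strip, the tail is on the bench and the jar is standing. The tail rim corners in the top zoom are (692,214) and (658,378). The nose rim corners in the scene zoom are (305,345) and (437,252).

Run:
```python
from m import *
c=np.load("top1.npz");c2=np.load("sc2.npz")
def z(x,y):return 205+(x+.5)/3.2-.5,180+(y+.5)/3.2-.5
def z2(x,y):return 200+(x+.5)/4-.5,160+(y+.5)/4-.5
def two(a,b):
    d=a-b;print(np.linalg.norm(d),np.degrees(np.arctan2(d[1],d[0]))+90,todock(a),todock(b),todock((a+b)/2))
two(ray(c,*z(692,214),.05),ray(c,*z(658,378),.05))
two(ray(c2,*z2(305,345),.068),ray(c2,*z2(437,252),.068))
two(ray(c2,*z2(313,398),.018),ray(c2,*z2(435,305),.018))
# check dock: edge ends & pad in scene cam
two(ray(c2,*z2(253,415),.012),ray(c2,*z2(450,288),.012))
```

```text
0.12454167752292783 77.78308599298921 [-0.16469965 -0.0629824   0.05      ] [-0.1672711   0.06153273  0.05      ] [-0.16598537 -0.00072484  0.05      ]
0.12206306262666762 79.15751636193731 [ 0.02468101 -0.05873997  0.068     ] [0.01923428 0.06320151 0.068     ] [0.02195765 0.00223077 0.068     ]
0.11915075021761592 80.56833085250017 [ 0.02455799 -0.05420844  0.018     ] [0.01631215 0.06465664 0.018     ] [0.02043507 0.0052241  0.018     ]
0.17713187434966468 75.92365350642183 [ 0.00442982 -0.08815636  0.012     ] [0.00652072 0.08896317 0.012     ] [0.00547527 0.0004034  0.012     ]
```

Emit:
apply_moves:
  increments: [-0.8,5,0.5,0,0,0.5,2,-0.8,5,0.5,0,0,0.5,2,0,5,0.5,0,0,0,2,0,5,0.5,0,0,0,2,0,5,0.5,0,0,0,2,0,5,0.5,0,0,0,2,0,5,0.5,0,0,0,2,0,5,0.5,0,0,0,2]
  force: 60

```text
clock: 8.9
position: [0.5729, -0.0222, 0.0807]
tcp_rot: [0.357, 3.106, 0.157]
ft_force: [-0.7, -2.2, -5.4]
finger_gap: 0.0095
```

Run:
```python
from m import *
s,R0=rep()
nose=.0415
nose=todock(s["position"])[0]+.007+.062*np.sin(np.radians(5.8))+0
print("nose a",nose)
h=.0195
p0=s["position"]
# nose lateral aim 0
def P(d):
    pit=np.degrees(np.arctan((h-.012)/d)) ;pit=min(pit,5.8)
    return pose(dockp(d,0,h),NOSE,DY,pit)
seq=[P(d) for d in np.arange(nose+.005,.126,.01)]
d=np.arange(nose+.005,.126,.01)[-1]
show(p0,R0,seq)
print("lower")
show(*seq[-1],[pose(dockp(d,0,.012+(h-.012)*k),NOSE,DY,np.degrees((h-.012)*k/d)) for k in(.66,.33,0)])
c=pic("scene","i.png",(210,170,200,150),4)
```

```text
t 8.9 tool yaw 76.89376105589405 pitch 5.786495156160895 dock TCP [ 0.0519 -0.0009  0.0807] F along/lat/z [-2.29  0.14 -5.38] gap 0.009533199488177307
nose a 0.06515479808138971
[-0.6  5.   0.7] [-0.01 -0.06  0.29]
[ 0.  10.4  1. ] [ 0.45 -0.    0.  ]
[-0.  10.6  0.9] [ 0.59  0.   -0.  ]
[ 0.  10.5  0.8] [ 0.47  0.   -0.  ]
[ 0.  10.4  0.7] [ 0.39 -0.    0.  ]
[-0.  10.3  0.6] [ 0.32 -0.   -0.  ]
lower
[0.  1.2 2.4] [ 1.21  0.   -0.  ]
[-0.   1.2  2.3] [ 1.18 -0.    0.  ]
[0.  1.2 2.3] [ 1.18  0.   -0.  ]
```

View pics/i.png

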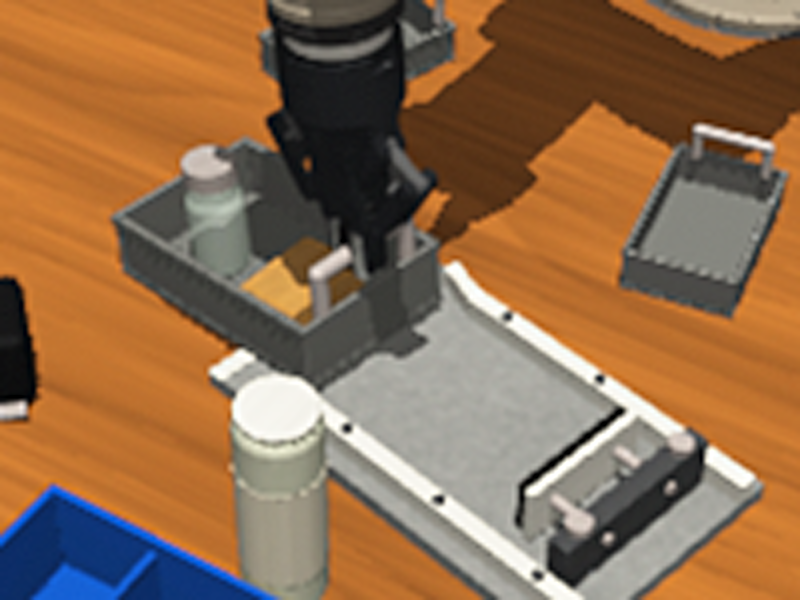

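The nose corners, at about (310,385) and (438,290), are entering evenly between the flares. I'll continue, easing the pitch as the edge takes the underside.

Emit:
apply_moves:
  increments: [-0.3,5,0.6,0,0,0.2,2,-0.3,5,0.5,0.2,0,0.1,2,0,5,0.5,0.2,0,0,2,0,5,0.5,0.3,0,0,2,0,5,0.4,0.3,0,0,2,0,5,0.4,0.25,0,0,2,0,5,0.4,0.25,0,0,2,0,5,0.4,0.2,0,0,2,0,5,0.3,0.2,0,0,2,0,5,0.3,0.2,0,0,2,0,5,0.3,0.2,0,0,2]
  force: 60

```text
clock: 10.05
position: [0.5862, 0.0314, 0.0805]
tcp_rot: [0.366, 3.113, 0.095]
ft_force: [-1.8, -2.6, -3.5]
finger_gap: 0.0098
```

Run:
```python
from m import *
s,R0=rep()
c=pic("scene","j.png",(210,170,200,150),4)
```

```text
t 10.05 tool yaw 76.58962108116262 pitch 3.47830907995386 dock TCP [ 0.1072 -0.0014  0.0805] F along/lat/z [-2.9   1.14 -3.5 ] gap 0.009784625060691839
```

View pics/j.png

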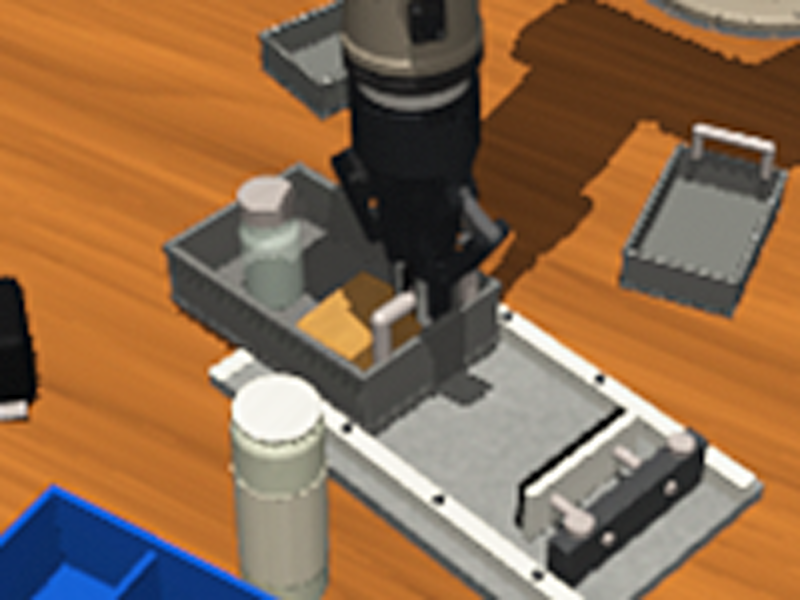

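The nose is about 118 mm in and between the guides, and the jar is standing. Next I'll lower it flat while creeping forward.

Emit:
apply_moves:
  increments: [0,5,0.3,0.1,0,0,2,0,5,0.3,0.1,0,0,2,0,3,1.1,0.5,0,0,2,0,3,1.1,0.5,0,0,2,0,3,1.1,0.5,0,0,2,0,3,1.1,0.5,0,0,2,0,3,1,0.5,0,0,2,0,3,1,0.5,0,0,2,0,2,0.6,0.3,0,0,2,0,0,0,0,0,0,2]
  force: 60

```text
clock: 11.1
position: [0.5932, 0.061, 0.0743]
tcp_rot: [-0.366, -3.119, -0.0]
ft_force: [-0.3, 0.2, -2.6]
finger_gap: 0.0097
```

Run:
```python
from m import *
s,R0=rep()
c=pic("scene","k.png",(210,170,200,150),4)
```

```text
t 11.1 tool yaw 76.62709937840951 pitch -0.0019620808038978677 dock TCP [ 0.1376 -0.0014  0.0743] F along/lat/z [ 0.12  0.38 -2.57] gap 0.00971831902704504
```

View pics/k.png

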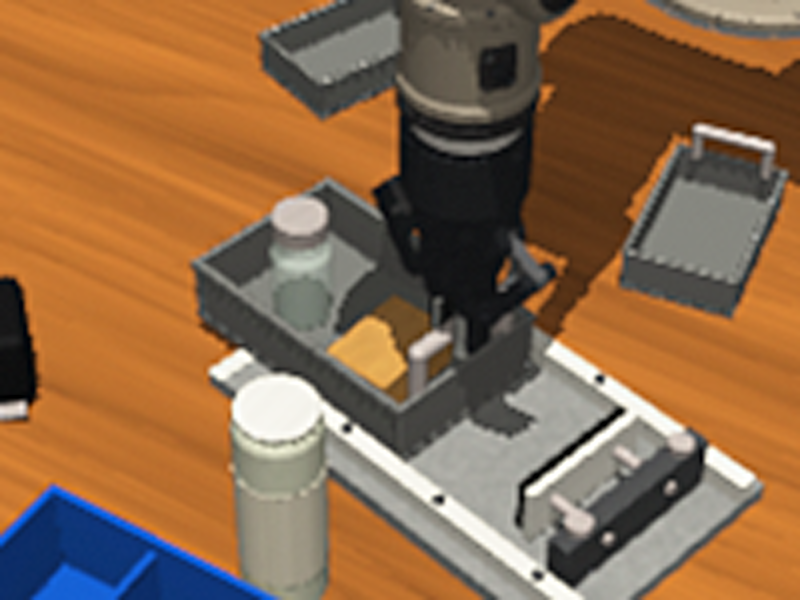

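The tote is level on the deck (tool pitch 0) and centred in the channel. I'll slide it in, reading the force as it goes.

Emit:
apply_moves:
  increments: [0,2,0.4,0,0,0,2,0,4,0.2,0,0,0,2,0,5,0,0,0,0,2,0,5,0,0,0,0,2,0,5,0,0,0,0,2,0,5,0,0,0,0,2,0,5,0,0,0,0,2,0,5,0,0,0,0,2,0,5,0,0,0,0,2,0,5,0,0,0,0,2,0,4,0,0,0,0,2]
  force: 60

```text
clock: 12.25
position: [0.605, 0.1093, 0.074]
tcp_rot: [-0.366, -3.12, 0.001]
ft_force: [-0.5, -6.3, 1.8]
finger_gap: 0.01
```

Run:
```python
from m import *
s,R0=rep()
c=pic("scene","l.png",(250,200,160,120),5)
```

```text
t 12.25 tool yaw 76.60834020174516 pitch -0.02301689790868573 dock TCP [ 0.1873 -0.0017  0.074 ] F along/lat/z [-6.29 -0.94  1.78] gap 0.009960369269578639
```

View pics/l.png

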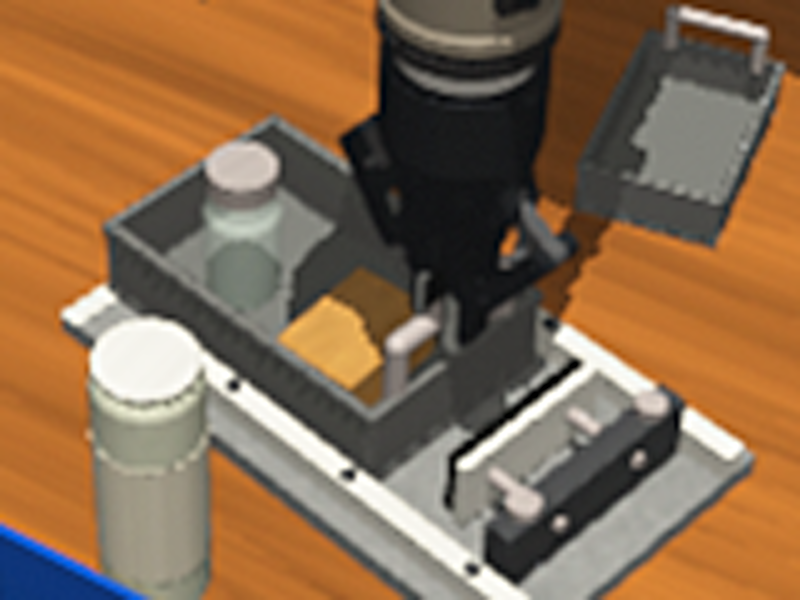

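The nose still has roughly 25 mm to go before the black pad, whose face runs from about (455,480) to (575,365). The sliding drag is about 6.3 N. I'll creep in, reading the force while it moves.

Emit:
apply_moves:
  increments: [0,3,0,0,0,0,2,0,3,0,0,0,0,2,0,3,0,0,0,0,2,0,3,0,0,0,0,2]
  force: 60

```text
clock: 12.7
position: [0.6077, 0.1205, 0.0741]
tcp_rot: [-0.367, -3.12, 0.001]
ft_force: [-1.7, -6.0, 2.0]
finger_gap: 0.0097
```

Emit:
apply_moves:
  increments: [0,1.5,0,0,0,0,2,0,1.5,0,0,0,0,2]
  force: 60

```text
clock: 12.9
position: [0.6084, 0.1234, 0.074]
tcp_rot: [-0.367, -3.12, 0.001]
ft_force: [-0.6, -5.1, 1.7]
finger_gap: 0.0097
```

Emit:
apply_moves:
  increments: [0,1.5,0,0,0,0,2,0,1.5,0,0,0,0,2]
  force: 60

```text
clock: 13.1
position: [0.6091, 0.1263, 0.074]
tcp_rot: [-0.367, -3.119, 0.001]
ft_force: [-1.4, -5.5, 1.7]
finger_gap: 0.0098
```

Run:
```python
from m import *
s,R0=rep()
c=pic("scene","n.png",(250,200,160,120),5)
```

```text
t 13.1 tool yaw 76.59561687423346 pitch -0.03452609371036812 dock TCP [ 0.2047 -0.0017  0.074 ] F along/lat/z [-5.63  0.09  1.7 ] gap 0.009798043004624012
```

View pics/n.png

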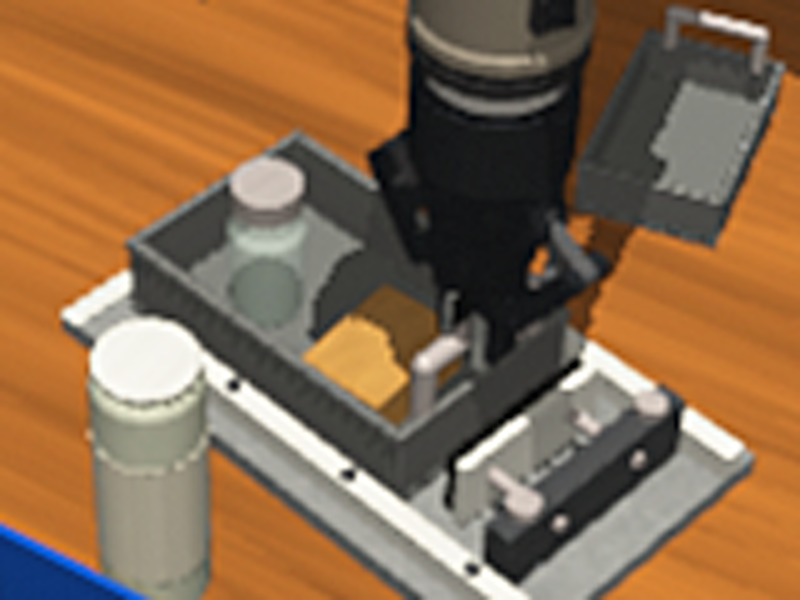

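There are a few millimetres left to the pad and the drag is about 5.6 N. From here I'll take 1 mm steps.

Emit:
apply_moves:
  increments: [0,1,0,0,0,0,2,0,1,0,0,0,0,2,0,1,0,0,0,0,2]
  force: 60

```text
clock: 13.45
position: [0.6098, 0.1291, 0.074]
tcp_rot: [-0.367, -3.12, 0.001]
ft_force: [-1.4, -5.1, 1.9]
finger_gap: 0.0099
```

Emit:
apply_moves:
  increments: [0,1,0,0,0,0,2,0,1,0,0,0,0,2,0,1,0,0,0,0,2]
  force: 60

```text
clock: 13.75
position: [0.6105, 0.1321, 0.074]
tcp_rot: [-0.367, -3.12, 0.001]
ft_force: [-1.1, -6.0, 2.1]
finger_gap: 0.01
```

Emit:
apply_moves:
  increments: [0,1,0,0,0,0,2,0,1,0,0,0,0,2]
  force: 60

```text
clock: 13.95
position: [0.6109, 0.134, 0.074]
tcp_rot: [-0.367, -3.119, 0.001]
ft_force: [-1.2, -5.7, 1.9]
finger_gap: 0.0102
```

Emit:
apply_moves:
  increments: [0,1,0,0,0,0,2,0,1,0,0,0,0,2]
  force: 60

```text
clock: 14.15
position: [0.6114, 0.1359, 0.074]
tcp_rot: [-0.367, -3.119, 0.001]
ft_force: [-1.3, -5.2, 2.1]
finger_gap: 0.0099
```

Emit:
apply_moves:
  increments: [0,1,0,0,0,0,2,0,1,0,0,0,0,2]
  force: 60

```text
clock: 14.35
position: [0.6118, 0.1379, 0.074]
tcp_rot: [-0.367, -3.119, 0.001]
ft_force: [-2.1, -5.6, 2.6]
finger_gap: 0.01
```

Run:
```python
from m import *
s,R0=rep()
c=pic("scene","o.png",(250,200,160,120),5)
```

```text
t 14.35 tool yaw 76.59468622925407 pitch -0.034901881314292255 dock TCP [ 0.2167 -0.0017  0.074 ] F along/lat/z [-5.94  0.7   2.58] gap 0.009957285999296076
```

View pics/o.png

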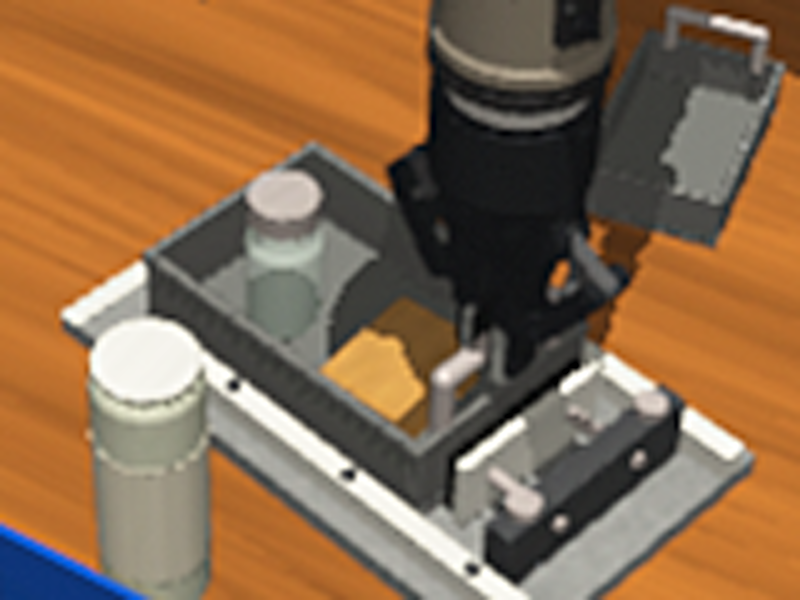

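The tote's nose wall is at the pad, at about (450,470). I'll carry on in small steps, watching for the force to rise.

Emit:
apply_moves:
  increments: [0,0.7,0,0,0,0,2,0,0.7,0,0,0,0,2]
  force: 60

```text
clock: 14.6
position: [0.6121, 0.1392, 0.074]
tcp_rot: [-0.367, -3.119, 0.001]
ft_force: [-1.7, -5.7, 1.8]
finger_gap: 0.0097
```

Emit:
apply_moves:
  increments: [0,0.7,0,0,0,0,2,0,0.7,0,0,0,0,2]
  force: 60

```text
clock: 14.8
position: [0.6125, 0.1406, 0.074]
tcp_rot: [-0.367, -3.119, 0.001]
ft_force: [-0.7, -5.6, 1.8]
finger_gap: 0.0098
```

Emit:
apply_moves:
  increments: [0,0.5,0,0,0,0,2,0,0.5,0,0,0,0,2]
  force: 60

```text
clock: 15.0
position: [0.6127, 0.1416, 0.074]
tcp_rot: [-0.367, -3.119, 0.001]
ft_force: [-1.4, -6.6, 2.3]
finger_gap: 0.0099
```

Emit:
apply_moves:
  increments: [0,0.5,0,0,0,0,2,0,0.5,0,0,0,0,2]
  force: 60

```text
clock: 15.2
position: [0.613, 0.1424, 0.074]
tcp_rot: [-0.367, -3.119, 0.001]
ft_force: [-1.0, -6.8, 2.5]
finger_gap: 0.0097
```

Emit:
apply_moves:
  increments: [0,0.5,0,0,0,0,2,0,0.5,0,0,0,0,2]
  force: 60

```text
clock: 15.4
position: [0.6132, 0.1433, 0.074]
tcp_rot: [-0.367, -3.119, 0.001]
ft_force: [-1.4, -6.3, 2.2]
finger_gap: 0.0101
```

Emit:
apply_moves:
  increments: [0,0.5,0,0,0,0,2]
  force: 60

```text
clock: 15.5
position: [0.6133, 0.1438, 0.074]
tcp_rot: [-0.367, -3.119, 0.001]
ft_force: [-1.4, -6.8, 2.1]
finger_gap: 0.0099
```

Emit:
apply_moves:
  increments: [0,0.5,0,0,0,0,2]
  force: 60

```text
clock: 15.6
position: [0.6134, 0.1443, 0.074]
tcp_rot: [-0.367, -3.119, 0.001]
ft_force: [-1.9, -7.7, 2.5]
finger_gap: 0.0099
```

Emit:
apply_moves:
  increments: [0,0.5,0,0,0,0,2]
  force: 60

```text
clock: 15.7
position: [0.6135, 0.1447, 0.074]
tcp_rot: [-0.367, -3.119, 0.001]
ft_force: [-1.8, -6.9, 1.9]
finger_gap: 0.01
```

Emit:
apply_moves:
  increments: [0,0.4,0,0,0,0,2]
  force: 60

```text
clock: 15.8
position: [0.6136, 0.1451, 0.074]
tcp_rot: [-0.367, -3.119, 0.001]
ft_force: [-1.5, -6.6, 2.5]
finger_gap: 0.0097
```

Emit:
apply_moves:
  increments: [0,0.4,0,0,0,0,2]
  force: 60

```text
clock: 15.9
position: [0.6137, 0.1454, 0.074]
tcp_rot: [-0.367, -3.119, 0.002]
ft_force: [-1.3, -6.9, 2.1]
finger_gap: 0.0097
```

Emit:
apply_moves:
  increments: [0,0.4,0,0,0,0,2]
  force: 60

```text
clock: 16.0
position: [0.6138, 0.1458, 0.074]
tcp_rot: [-0.367, -3.119, 0.002]
ft_force: [-1.9, -6.9, 2.4]
finger_gap: 0.0099
```

Emit:
apply_moves:
  increments: [0,0.4,0,0,0,0,2]
  force: 60

```text
clock: 16.1
position: [0.6138, 0.1459, 0.074]
tcp_rot: [-0.367, -3.119, 0.002]
ft_force: [-2.9, -8.9, 3.2]
finger_gap: 0.0098
```

The force is rising and the motion has stalled, so the pad is at the end of its spring. I'll build the push up gently to about 16 N (5.7 N sliding plus 10).

Emit:
apply_moves:
  increments: [0,0.2,0,0,0,0,2]
  force: 60

```text
clock: 16.2
position: [0.6138, 0.146, 0.074]
tcp_rot: [-0.367, -3.119, 0.003]
ft_force: [-2.8, -8.4, 2.9]
finger_gap: 0.0098
```

Emit:
apply_moves:
  increments: [0,0.2,0,0,0,0,2]
  force: 60

```text
clock: 16.3
position: [0.6139, 0.146, 0.074]
tcp_rot: [-0.367, -3.119, 0.003]
ft_force: [-2.0, -9.2, 3.0]
finger_gap: 0.0099
```

Emit:
apply_moves:
  increments: [0,0.5,0,0,0,0,2]
  force: 60

```text
clock: 16.4
position: [0.6139, 0.1463, 0.074]
tcp_rot: [-0.367, -3.119, 0.003]
ft_force: [-2.9, -10.3, 3.3]
finger_gap: 0.0099
```

Emit:
apply_moves:
  increments: [0,0.5,0,0,0,0,2]
  force: 60

```text
clock: 16.5
position: [0.614, 0.1465, 0.074]
tcp_rot: [-0.367, -3.119, 0.004]
ft_force: [-3.1, -11.5, 4.0]
finger_gap: 0.01
```

Emit:
apply_moves:
  increments: [0,0.7,0,0,0,0,2]
  force: 60

```text
clock: 16.6
position: [0.614, 0.1467, 0.074]
tcp_rot: [-0.367, -3.118, 0.005]
ft_force: [-2.7, -14.7, 4.3]
finger_gap: 0.0097
```

Emit:
apply_moves:
  increments: [0,0.6,0,0,0,0,2]
  force: 60

```text
clock: 16.7
position: [0.6141, 0.147, 0.074]
tcp_rot: [-0.367, -3.118, 0.006]
ft_force: [-4.3, -15.0, 4.4]
finger_gap: 0.0103
```

Emit:
apply_moves:
  increments: [0,0.1,0,0,0,0,2,0,0,0,0,0,0,2,0,0,0,0,0,0,2]
  force: 60

```text
clock: 17.0
position: [0.614, 0.1469, 0.074]
tcp_rot: [-0.367, -3.118, 0.006]
ft_force: [-3.3, -14.2, 4.5]
finger_gap: 0.0097
```

Emit:
apply_moves:
  increments: [0,0,0,0,0,0,2,0,0,0,0,0,0,2,0,0,0,0,0,0,2]
  force: 60

```text
clock: 17.3
position: [0.614, 0.147, 0.074]
tcp_rot: [-0.367, -3.118, 0.006]
ft_force: [-4.2, -14.2, 3.8]
finger_gap: 0.0101
```

Emit:
apply_moves:
  increments: [0,0,0,0,0,0,2,0,0,0,0,0,0,2]
  force: 60

```text
clock: 17.5
position: [0.614, 0.1469, 0.074]
tcp_rot: [-0.367, -3.118, 0.006]
ft_force: [-3.9, -15.1, 3.3]
finger_gap: 0.0098
```

Run:
```python
from m import *
s,R0=rep()
c=pic("scene","p.png",(250,200,160,120),5)
```

```text
t 17.5 tool yaw 76.56783310357251 pitch -0.24030298475458306 dock TCP [ 0.226  -0.0017  0.074 ] F along/lat/z [-15.59   0.29   3.32] gap 0.009845275244277099
```

View pics/p.png

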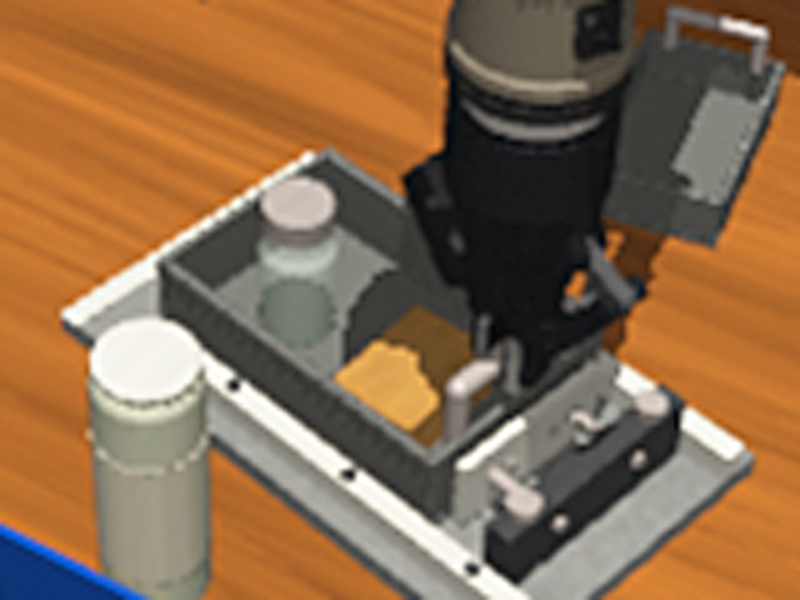

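It has held at about 15 N. I'll nudge it slightly and hold a bit longer, so the push sits at 10 N net.

Emit:
apply_moves:
  increments: [0,0.3,0,0,0,0,2,0,0,0,0,0,0,2,0,0,0,0,0,0,2,0,0,0,0,0,0,2]
  force: 60

```text
clock: 17.95
position: [0.6141, 0.147, 0.074]
tcp_rot: [-0.367, -3.118, 0.007]
ft_force: [-3.3, -14.0, 4.8]
finger_gap: 0.0101
```

Emit:
apply_moves:
  increments: [0,0,0,0,0,0,2,0,0,0,0,0,0,2,0,0,0,0,0,0,2]
  force: 60

```text
clock: 18.25
position: [0.6141, 0.147, 0.074]
tcp_rot: [-0.367, -3.118, 0.007]
ft_force: [-2.9, -14.4, 5.2]
finger_gap: 0.0096
```

Emit:
apply_moves:
  increments: [0,-1,0,0,0,0,2,0,-1,-0.2,0,0,0,2,0,-0.7,-0.2,0,0,0,2,0,0,0,0,0,0,2]
  force: 60

```text
clock: 18.65
position: [0.6139, 0.1464, 0.0741]
tcp_rot: [-0.367, -3.119, 0.002]
ft_force: [-0.2, -6.9, 0.1]
finger_gap: 0.0094
```

The second hold read about 14.5 N (roughly 9 N net), a little low. I haven't released yet, so I'll press once more, slightly harder.

Emit:
apply_moves:
  increments: [0,1,0.2,0,0,0,2,0,1,0.2,0,0,0,2,0,0.8,0,0,0,0,2,0,0.5,0,0,0,0,2]
  force: 60

```text
clock: 19.05
position: [0.6141, 0.1473, 0.074]
tcp_rot: [-0.367, -3.118, 0.008]
ft_force: [-4.5, -16.0, 4.8]
finger_gap: 0.0096
```

Emit:
apply_moves:
  increments: [0,0,0,0,0,0,2]
  force: 60

```text
clock: 19.15
position: [0.6141, 0.1473, 0.074]
tcp_rot: [-0.367, -3.118, 0.008]
ft_force: [-5.3, -15.9, 4.6]
finger_gap: 0.0095
```

Emit:
apply_moves:
  increments: [0,0,0,0,0,0,2,0,0,0,0,0,0,2,0,0,0,0,0,0,2]
  force: 60

```text
clock: 19.45
position: [0.6141, 0.1473, 0.074]
tcp_rot: [-0.367, -3.118, 0.007]
ft_force: [-4.8, -16.0, 4.9]
finger_gap: 0.01
```

Emit:
apply_moves:
  increments: [0,0,0,0,0,0,2,0,0,0,0,0,0,2,0,0,0,0,0,0,2]
  force: 60

```text
clock: 19.75
position: [0.6141, 0.1473, 0.074]
tcp_rot: [-0.367, -3.118, 0.007]
ft_force: [-2.9, -16.3, 4.8]
finger_gap: 0.0098
```

Emit:
apply_moves:
  increments: [0,0,0,0,0,0,2,0,-1,0,0,0,0,2,0,-1,0,0,0,0,2,0,-1,0,0,0,0,2,0,-0.7,0,0,0,0,2,0,0,0,0,0,0,2]
  force: 60

```text
clock: 20.35
position: [0.614, 0.1465, 0.074]
tcp_rot: [-0.367, -3.12, 0.0]
ft_force: [-0.7, -6.0, 2.4]
finger_gap: 0.0097
```

That was a steady ~16.5 N (about 10.8 N net) for more than 0.6 s. Now I'll ease off and release.

Emit:
apply_moves:
  increments: [0,-0.8,0,0,0,0,2,0,0,0,0,0,0,2]
  force: 20

```text
clock: 20.55
position: [0.6139, 0.1463, 0.074]
tcp_rot: [-0.367, -3.12, -0.001]
ft_force: [0.4, -2.7, 3.4]
finger_gap: 0.0097
```

Emit:
apply_moves:
  increments: [0,0,0,0,0,0,13,0,0,0,0,0,0,16,0,0,0,0,0,0,20,0,0,0,0,0,0,30,0,0,0,0,0,0,40,0,0,0,0,0,0,40]

```text
clock: 21.15
position: [0.6136, 0.1461, 0.0737]
tcp_rot: [-0.366, -3.119, 0.0]
ft_force: [1.2, -0.1, 0.1]
finger_gap: 0.0399
```

Run:
```python
from m import *
s,R0=rep()
c=pic("scene","q.png",(250,200,160,120),5)
```

```text
t 21.15 tool yaw 76.6010234075431 pitch -0.011253271793302525 dock TCP [ 0.2251 -0.0015  0.0737] F along/lat/z [ 0.22 -1.18  0.11] gap 0.039928188108844145
```

View pics/q.png

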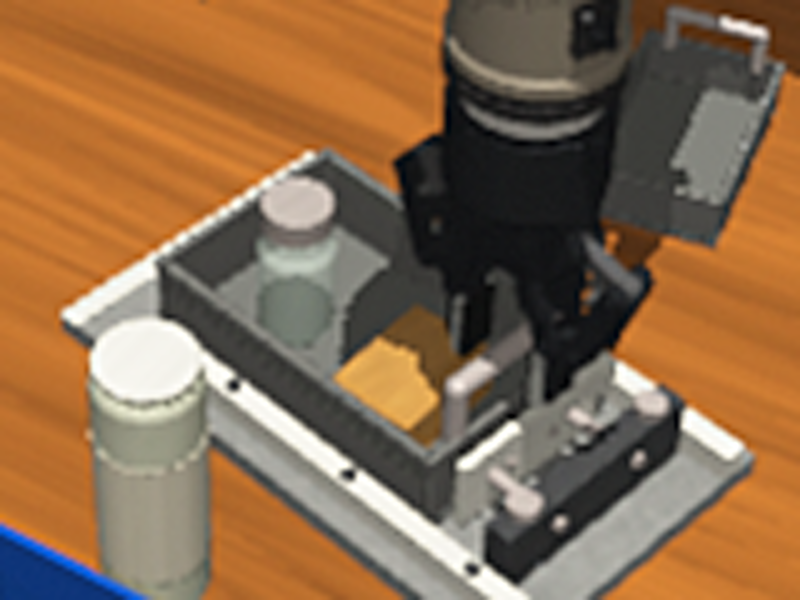

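The fingers are clear of the bar, which runs from about (450,390) to (530,335), and the tote is still against the pad. I'll retract straight up.

Emit:
apply_moves:
  increments: [0,0,-4,0,0,0,40,0,0,-8,0,0,0,40,0,0,-12,0,0,0,40,0,0,-20,0,0,0,40,0,0,-25,0,0,0,40,0,0,-25,0,0,0,40,0,0,-25,0,0,0,40,0,-30,-10,0,0,0,40,30,-20,0,0,0,0,40,40,0,0,0,0,0,40,40,0,0,0,0,0,40,40,0,0,0,0,0,40]

```text
clock: 22.4
position: [0.455, 0.1321, 0.204]
tcp_rot: [0.368, 3.119, 0.001]
ft_force: [-0.4, 0.4, 0.6]
finger_gap: 0.0401
```

Emit:
apply_moves:
  increments: [20,0,0,0,0,0,40,0,0,0,0,0,0,40,0,0,0,0,0,0,40,0,0,0,0,0,0,40]

```text
clock: 22.8
position: [0.4382, 0.1366, 0.2035]
tcp_rot: [0.367, 3.119, 0.0]
ft_force: [0.1, -0.5, -0.3]
finger_gap: 0.0399
```

Run:
```python
from m import *
s,R0=rep()
c=pic("scene","r.png",(250,200,160,120),5)
c=pic("top","s.png",(205,160,260,190),3)
W=cloud(c)
m=np.zeros((480,640),bool);m[180:310,230:360]=1
m&=(W[...,2]>.055)&(W[...,2]<.068)
print(m.sum(),cv2.minAreaRect((W[m][:,:2]*1000).astype(np.float32)))
print(todock(np.r_[np.array(cv2.minAreaRect((W[m][:,:2]*1000).astype(np.float32))[0])/1000,0]))
```

```text
t 22.8 tool yaw 76.57375583451203 pitch 0.013287790775185814 dock TCP [0.1752 0.167  0.2035] F along/lat/z [-0.49 -0.18 -0.26] gap 0.03989210937800068
737 ((642.7274780273438, 74.66470336914062), (240.5360107421875, 213.81771850585938), 76.2431869506836)
[ 0.16233019 -0.04637018  0.        ]
```

View pics/r.png

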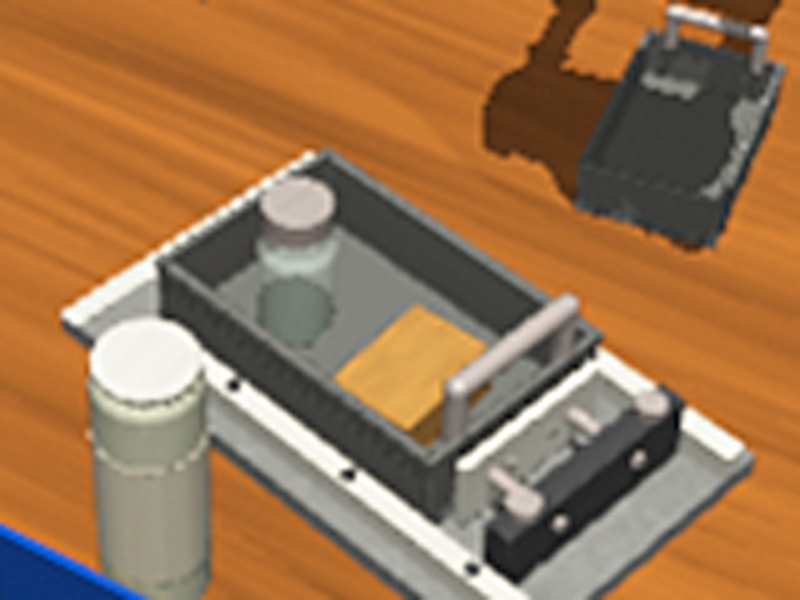

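View pics/s.png

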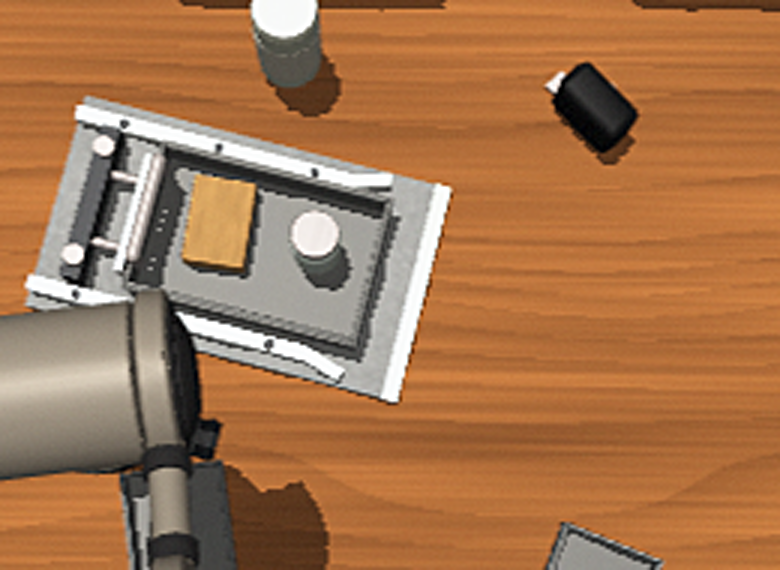

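The tote sits flat between the guides with its nose against the pad, at about (460,460) in the scene zoom. The jar is upright and the robot is clear. The nose backed off less than 1 mm on release, within the pad's 4 mm spring. Handing in.

```bash
python3 -c "
from cell import arm
print(arm.finish_job())"
```

```text
the job is handed in; nothing more can be done
None
```

I put the tote away in the dock and handed the job in at about 23 s. I took it by the bar and lifted the nose about 18 mm with the tail still on the bench. I then turned it to the dock's heading, brought it over the step, lowered it flat and slid it in between the guides.

**Push on the buffer:**
- Sliding took about 5.7 N.
- The pad started to give with the nose about 227 mm past the edge and went rigid at about 232 mm.
- The first two presses read about 14.4–15.6 N in total, or 9–10 N net, which was slightly low. Before releasing I pressed a third time, at about 16.5 N (10.8 N net), for over 0.6 s. The highest reading was about 16.8 N.

**Last checks:**
- **Contact with the pad:** the gripper backed off about 1 mm as I released. That is inside the pad's 4 mm spring, and the last images show the nose at the pad. I had no direct contact reading after letting go.
- **Final state:** the last images show the tote between the guides with the jar upright. The tape measure and spray can look undisturbed, and the robot is clear and reads about 0 N.
- **Failed or disagreeing checks:** my last depth-based fit of the tote's position was spoiled because the arm was in view, so the final position rests on the images and the TCP readings. The closed gripper read about 9.8 mm on the 12 mm bar, but the hold was firm throughout.

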